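# Seat a hot-swap drive sled and close its latch lever

## Robot

A 6-joint arm with a two-finger parallel gripper is mounted at the origin on a cart in front of the work surface, level with it; the furniture and walls round the work are solid. World frame = base frame: x ahead of the robot, y to its left, z up, the work surface at z = 0. Lengths are in mm, angles in degrees, forces in N, time in s.
With the tool pointing down it reaches from about 250 to 775 mm from the base axis. Payload 8.9 kg.
Tool frame: the origin (TCP) lies at the very end of the fingers, on their centre line; the grasp point (between the pads) lies 19 mm behind it; y points along the fingers, z is the direction in which the jaws open and shut, and the axes are right-handed (so a half turn about y gives the same grasp; the last joint's range is limited). The gripper opens to 85 mm and grips with 20 to 120 N. Pads are 22 mm wide; open, the fingers measure 114 mm over their backs; the gripper's body (76 mm by 85 mm) begins 54 mm behind the grasp point. The pads swing forward as they close: fully open they stand 13 mm farther back than shut.
Start: joints at [-71.58, 16.656, -8.789, 64.555, 0, 82.019], TCP at [233.45, -470.239, 231.305] pointing down, gripper open.
Joint ranges: [-144.48, 144.48], [-52.06, 99.96], [-74.48, 78.29], [-112.23, 115.85], [-86.99, 84.42], [-180, 180]. Speed limits (degrees/s): [127.2, 127.2, 159.86, 180, 180, 180].

## Interface

Orientations are given as [roll, pitch, yaw] about the fixed x, y, z axes, in that order (R = Rz(yaw) Ry(pitch) Rx(roll)).
In Python, from plant import r gives the robot as it stands.
- The arm moves only by the shell command python3 -m jog 'ROWS' [OPENING]. ROWS is JSON, a list of rows, each a list of 2 entries, a list of its own where there are three numbers: the shift along the tool's x, y, z in m, then the turn, a rotation vector about the tool's x, y, z in degrees. A call has 1 to 10 rows; each row shifts and turns the commanded pose from where the row before left it, along the tool's axes as they then stand; what a row does not reach is not made up. A row lasts 1/12 s, in which the tool goes at most 41.7 mm and 7.16 degrees, less where a joint would pass 70% of its speed; a pose out of reach is approached as far as the arm can. A call with a gripper value outside its range is refused whole. OPENING is the finger opening in m, from 0 to 0.0854, set as the call begins (- or left out, the last holds). The fingers move at their own pace and stop on an object; the grip force is fixed at half the most. Time passes only in rows, so rows that do not move let the fingers close. It gives the time, the measured TCP pose, the force and the opening at its end, in the units of the state.
- r.sense(): the state, without advancing time (a new reading comes with each control period).
- r.camera(name): name is "scene" or "top"; returns the picture (420x560x3 uint8, red, green, blue); there is no depth.
- r.calibration(name): a dict with "fx", "fy", "cx", "cy" (pixels), "R" (3x3) and "t" (3): a world point X has camera coordinates R X + t. Camera axes: x right, y down, z forward; pixel columns grow to the right and rows downward; lengths in mm; the calibration is good to about 2 mm. A picture is of the moment at which its call begins. calibration takes no time and is no camera call.
- r.finish_job(): hands the job in, once; it reports no verdict.
The state is a dict: "time_s": time; "joint_positions": joint angles; "joint_velocities": joint speeds; "effort": joint torques, N m; "position": TCP position; "ee_rot": TCP orientation; "contact_force": force on the tool from outside, world axes, zero at the start; "ft_torque": the same for the moment, N m; "grip_width": finger opening in mm.
Only numpy, scipy, OpenCV 4.12 (cv2) and the standard library are available. Lean on these libraries where they do the work, as an engineer would, in place of code of your own. Each camera call takes 0.05 s, during which the arm holds its last target.

## Task

One of the three drive sleds in the cage stands drawn out, with its green latch lever swung open. Push that sled fully home with your fingertips, pressing on the plain part of its front beside the lever so that the lever stays open, and then push the lever shut until it lies flat along the sled's front. Only push: do not pinch the lever between the fingers. Leave the other two sleds shut and do not disturb the loose things lying about.

Things in the scene. Friction and masses are not known exactly. Their poses are not given: they have to be found in the camera images.
- cage: grey sheet-steel drive cage, fixed to the worktop, 150 deep x 278 wide x 58 mm high, with three bays side by side, 90 mm apart, open to the robot's side. Origin: centre of its underside, on the worktop; its x axis points into the bays (the direction a sled is pushed), y to the left along the front, z up. The sleds' front faces, when home, lie in the plane x = -79 mm of this frame.
- sled_push (a point): middle of the plain part of the drawn-out sled's front face, where it is to be pushed, 31 mm above the worktop; axes parallel to the cage's. The sled front is black, 84 mm wide and 42 mm high (10 to 52 mm above the worktop); this point lies 21 mm left of its middle. Left and right are as seen by the robot. The sled may be in any of the three bays, the neighbours are home with their levers shut.
- sled_lever_hinge (a point): upright hinge axis of the drawn-out sled's green lever, half-way up the lever, 31 mm above the worktop: near the right end of the sled front, 57 mm to the right of sled_push and 12 mm in front of the face. It moves with the sled.
- sled_lever_tip (a point): free end of that lever, half-way up, 55.5 mm from the hinge. The lever is a flat green bar 60 mm long from the hinge to its very end, 8 mm thick (9 mm at the rounded tip) and 24 mm high (19 to 43 mm above the worktop).
- sled_lever_outer: outer half of that lever's thickness, the side to push on to shut it: it looks to the right while the lever stands out, and to the robot once it is shut. Origin on the hinge axis, half-way up; x points through the lever from the outer to the inner side, y along it to the free end.
- sled_lever_inner: inner half of that lever's thickness, the side that faces the sled front when shut; same origin and axes as sled_lever_outer.
- sled (a joint): how far the drawn-out sled stands out of the cage, in m: 0 fully home (end stop), it starts at 0.05 to 0.08. It slides along the cage's x axis with about 3 N of friction and stays where it is left.
- sled_lever (a joint): opening angle of its lever, in rad: 0 shut, parallel to the sled front and pointing left (end stop); at pi/2 it sticks straight out towards the robot; it starts at 1.2 to 1.5. Seen from above it turns clockwise to shut, so its free end goes left and then towards the face. It turns freely (about 0.03 N m of friction) and stays where it is left.
- home_a (a joint): the same for one of the two neighbouring sleds: 0, home, leave it.
- home_b (a joint): the same for the other neighbouring sled: 0, home, leave it.
- home_a_lever (a joint): lever of the sled home_a: 0, shut, leave it.
- home_b_lever (a joint): lever of the sled home_b: 0, shut, leave it.
- tweezers: loose steel tweezers, 122 x 10 x 8 mm, lying on the rear half of the cage's top; origin under their middle. Leave alone.
- spare_caddy: loose empty drive caddy, 73 x 106 x 14 mm, on the worktop to the right; origin under its middle. Leave alone.
- bit_case: loose dark bit case, 44 x 100 x 16 mm, on the worktop to the right; origin under its middle. Leave alone.
- tape: loose amber tape roll, 72 mm across, 13 mm high, lying flat on the worktop to the right; origin under its middle. Leave alone.
- cutters: loose side cutters with orange handles, 56 x 138 x 11 mm, lying on the worktop to the left; origin under their middle. Leave alone.
- sink: loose finned heat sink, 50 x 50 x 27 mm, on the worktop to the left; origin under its middle. Leave alone.

How it is judged (in metres and radians):
On the way, in this order (a step that is already met when the one before it is completed fails the run):
1. the drawn-out sled is fully home (within 4 mm) while its lever still stands open (more than 0.6 rad) (value of joint sled below 0.004 m and value of joint sled_lever above 0.6 rad), for 0.2 s.
2. the lever is shut (within 0.1 rad) with the sled still home (value of joint sled below 0.004 m and value of joint sled_lever below 0.1 rad), for 0.2 s.
At the end, for the whole second after the job is handed in: All three sleds are home to within 4 mm and all three levers shut to within 0.1 rad (all of step 2 and value of joint each of home_a, home_b below 0.004 m and value of joint each of home_a_lever, home_b_lever below 0.1 rad); the robot touches nothing.
It fails at once if a neighbouring sled was pulled out by more than 10 mm (value of joint any of home_a, home_b above 0.01 m).
It fails at once if a neighbouring sled's lever was opened by more than 0.3 rad (value of joint any of home_a_lever, home_b_lever above 0.3 rad).
It fails at once if the lever was pinched: pressed by the fingers on its outer and its inner side at once, with over 1.5 N each (contact force between the fingers and sled_lever_outer above 1.5 N and contact force between the fingers and sled_lever_inner above 1.5 N).
It fails at once if a loose bystander was moved, lifted or carried by more than 25 mm (distance of any of tweezers, spare_caddy, bit_case, tape, cutters, sink from where it was at the start of the episode above 0.025 m).
It also fails if it takes over 45 s, if anything falls off the work surface, if the arm or the gripper's body presses on something with over 40 N, if the wrist force passes 120 N, or if a joint passes its speed limit or range.

## Working session

There is one attempt and no reset: what is moved stays moved. The work goes in short steps, Python scripts to look and compute and a shell command to move; the robot and the scene stay as the last step left them, time stands still between calls to the robot, and variables do not carry over. Pictures are saved under pics/ and viewed, and the job is handed in when it is done.

```bash
ls; mkdir -p pics; python3 - <<'E'
from plant import r
import cv2,json
print(r.sense())
for n in("scene","top"):
    im=r.camera(n); cv2.imwrite(f"pics/{n}0.png",im[:,:,::-1]); print(n,r.calibration(n))
E
```

```text
pics
{'time_s': 0.0, 'joint_positions': array([-7.15797027e+01,  1.66892690e+01, -8.82863585e+00,  6.45570530e+01,
       -2.14727781e-04,  8.20191003e+01]), 'joint_velocities': array([-0.04642441, -0.0107694 ,  0.05392452,  0.03284875, -0.00183624,
       -0.15276659]), 'effort': array([ 4.34109652e-04, -5.37145686e+01,  3.31360638e+01,  1.61147834e-02,
       -7.20878973e-06,  1.17009506e-06]), 'position': array([ 233.31067566, -469.82590861,  230.74508518]), 'ee_rot': array([-9.00742617e+01,  1.01947322e-02, -1.53598810e+02]), 'contact_force': array([ 0.10548712,  0.09513448, -0.25369296]), 'ft_torque': array([ 0.00067486,  0.01202173, -0.00501768]), 'grip_width': 85.42416194457964}
scene {'fx': 516.9958595600378, 'fy': 516.9958595600378, 'cx': 271.96661707642386, 'cy': 208.93410012058712, 'R': array([[-0.81908121, -0.5736126 , -0.00863491],
       [-0.44363323,  0.64287887, -0.62441678],
       [ 0.36372453, -0.50761732, -0.78104361]]), 't': array([ 401.2881152 ,  311.73171128, 1190.97662147])}
top {'fx': 490.7022922518593, 'fy': 490.7022922518593, 'cx': 281.99884794570846, 'cy': 212.09226700183373, 'R': array([[-0.01687865, -0.99977137, -0.01312712],
       [-0.99570585,  0.01800232, -0.09080625],
       [ 0.09102181,  0.01153806, -0.99578206]]), 't': array([ -36.46640158,  524.4222542 , 1385.33247117])}
```

View pics/scene0.png

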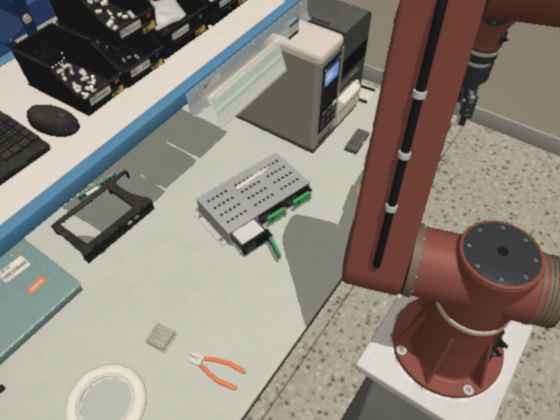

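View pics/top0.png

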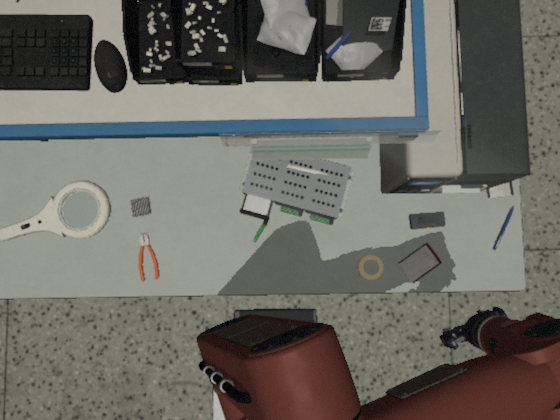

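```bash
python3 - <<'E'
import cv2
a=cv2.imread("pics/top0.png"); cv2.imwrite("pics/top0c.png",cv2.resize(a[90:260,190:390],None,fx=4,fy=3.5,interpolation=cv2.INTER_CUBIC)[:600])
a=cv2.imread("pics/scene0.png"); cv2.imwrite("pics/scene0c.png",cv2.resize(a[140:290,160:360],None,fx=4,fy=4,interpolation=cv2.INTER_CUBIC))
E
```

```text
(no output)
```

View pics/scene0c.png

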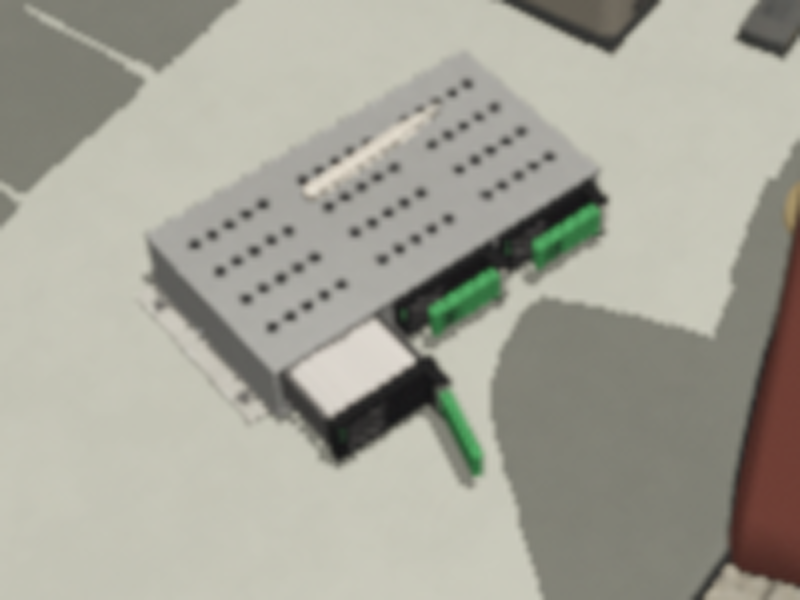

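View pics/top0c.png

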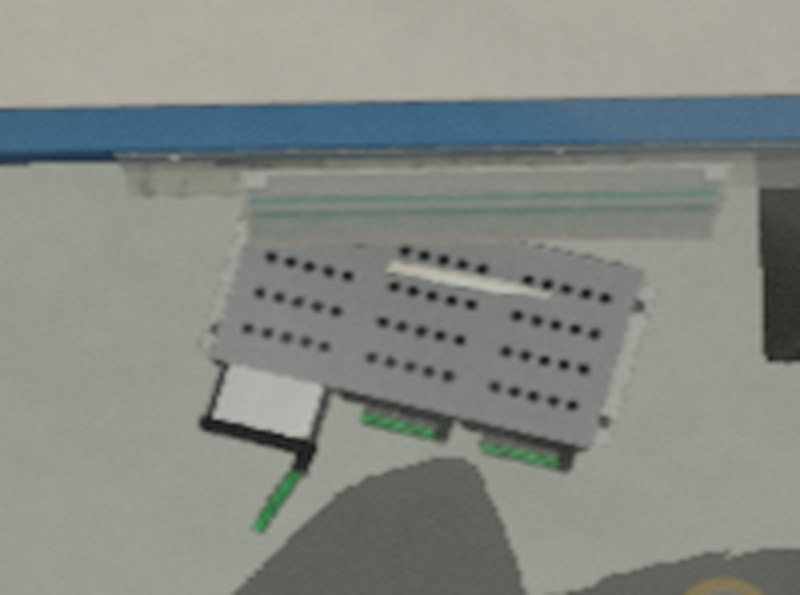

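```bash
python3 - <<'E'
import cv2
a=cv2.imread("pics/top0.png"); cv2.imwrite("pics/top0d.png",cv2.resize(a[185:245,235:310],None,fx=10,fy=10,interpolation=cv2.INTER_CUBIC))
a=cv2.imread("pics/scene0.png"); cv2.imwrite("pics/scene0d.png",cv2.resize(a[210:270,220:295],None,fx=10,fy=10,interpolation=cv2.INTER_CUBIC))
E
```

```text
(no output)
```

View pics/scene0d.png

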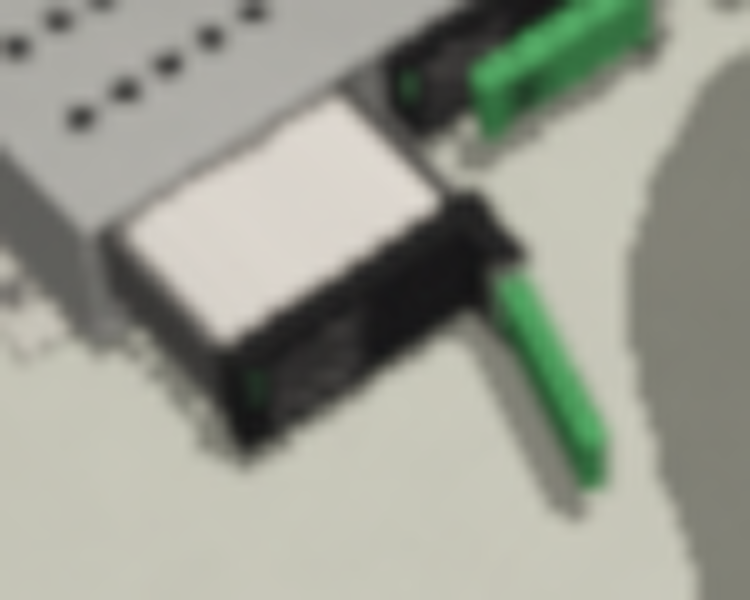

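View pics/top0d.png

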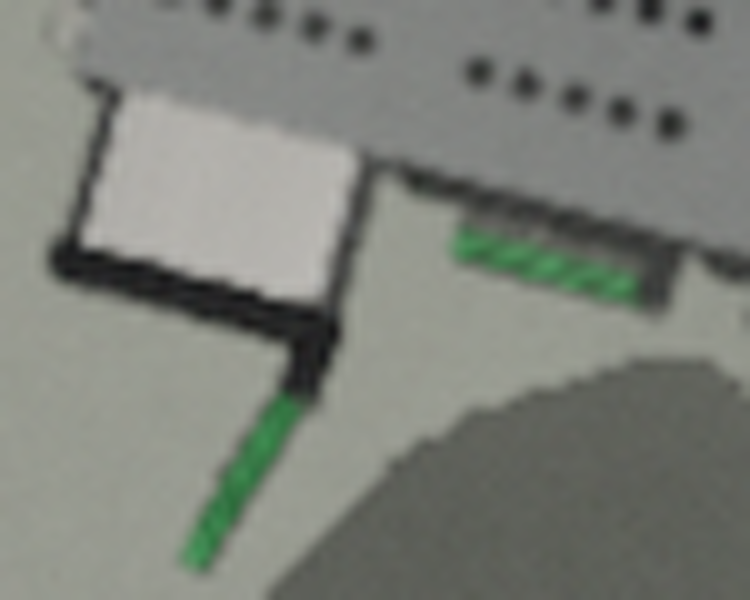

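```bash
cat > fit.py <<'E'
from plant import r
import numpy as np
from scipy.optimize import least_squares
C={n:r.calibration(n) for n in("scene","top")}
def proj(n,X):
    c=C[n]; p=c["R"]@X+c["t"]; return np.array([c["fx"]*p[0]/p[2]+c["cx"],c["fy"]*p[1]/p[2]+c["cy"]])
def world(p,L):
    c,s=np.cos(p[2]),np.sin(p[2]); return np.array([p[0]+c*L[0]-s*L[1],p[1]+s*L[0]+c*L[1],L[2]])
E
python3 - <<'E'
from fit import *
cage=[("scene",(229.5,232.5),(-75,139,58)),("scene",(310,183),(-75,-139,58)),("scene",(276.3,153),(75,-139,58)),("scene",(197.5,199.3),(75,139,58)),
("top",(244.5,192.3),(-75,139,58)),("top",(337.5,217.7),(-75,-139,58)),("top",(350.75,166.6),(75,-139,58))]
def res(p):
    o=[proj(n,world(p,L))-u for n,u,L in cage]
    e=-79-p[3]; th=p[4]
    for n,u,L in [("scene",(243,245.5),(e,132,52)),("scene",(244.5,255),(e,132,10)),("top",(240.5,212.5),(e,132,52))]:
        o.append(proj(n,world(p,L))-u)
    h=np.array([e-12,111-57,0]); d=np.array([-np.sin(th),np.cos(th),0])
    for n,u,s,z in [("scene",(279.3,254.5),60,43),("top",(254.7,241.8),60,43)]:
        o.append(proj(n,world(p,h+d*s+[0,0,z]))-u)
    return np.concatenate(o)
s=least_squares(res,[600,0,-.25,65,1.3]); p=s.x
print(p,np.degrees(p[2])); print(s.fun.reshape(-1,2).round(1))
e=-79-p[3];th=p[4]
print("push",world(p,(e,111,31)),"home push",world(p,(-79,111,31)))
h=np.array([e-12,54,31]);print("hinge",world(p,h),"tip",world(p,h+55.5*np.array([-np.sin(th),np.cos(th),0])))
for n in C: print(n,proj(n,world(p,h)),proj(n,world(p,(e,90-42,52))))
# independent triangulation of tip top and sled corner
def tri(a,b):
    A=[];B=[]
    for n,u in(("scene",a),("top",b)):
        c=C[n];K=np.array([[c["fx"],0,c["cx"]],[0,c["fy"],c["cy"]],[0,0,1]]);P=K@np.c_[c["R"],c["t"]]
        for i in(0,1): q=P[i]-u[i]*P[2];A.append(q[:3]);B.append(-q[3])
    return np.linalg.lstsq(np.array(A),np.array(B),rcond=None)[0]
print(tri((279.3,254.5),(254.7,241.8)),tri((243,245.5),(240.5,212.5)),tri((310,183),(337.5,217.7)))
E
```

```text
[ 6.10538719e+02 -8.89347699e+01 -2.79779799e-01  4.86568074e+01
  1.26719225e+00] -16.030201663240963
[[-0.2  0.5]
 [ 0.6 -1.6]
 [ 0.  -1.4]
 [-0.9 -1.1]
 [-2.4  0.6]
 [ 0.4  0.7]
 [ 0.4  0.6]
 [ 1.   0.6]
 [ 0.3  0.3]
 [-0.8 -0.8]
 [ 0.5 -1.3]
 [-0.7 -0.7]]
push [518.49767062  53.00079946  31.        ] home push [565.26251983  39.56451323  31.        ]
hinge [491.22406646   1.53090033  31.        ] tip [444.90357682  32.10314655  31.        ]
scene [271.1168702  237.93771175] [269.92700843 229.08993679]
top [265.62270136 223.49720459] [268.45666572 219.42771133]
[441.13332684  33.89148526  36.05713105] [524.59169392  72.38882404  52.79988292] [ 502.21125007 -201.82993599   50.14110597]
```

```bash
python3 -m jog '[[[0,0,0],[0,-6.8,0]],[[0,0,0],[0,-6.8,0]],[[0,0,0],[0,-6.8,0]],[[0,0,0],[0,-6.8,0]],[[0,0,0],[0,-6.8,0]],[[0,0,0],[0,-6.8,0]],[[0,0,0],[0,-6.8,0]],[[0,0,0],[0,0,0]]]' 0
```

```text
time_s: 0.77
position: [233.4, -470.0, 231.0]
ee_rot: [-90.0, 0.0, -105.7]
contact_force: [1.4, -0.1, 0.5]
grip_width: 0.1
```

```bash
python3 -m jog '[[[-0.029,0,0.0045],[0,0,0]],[[-0.029,0,0.0045],[0,0,0]],[[-0.029,0,0.0045],[0,0,0]],[[-0.029,0,0.0045],[0,0,0]],[[-0.029,0,0.0045],[0,0,0]],[[-0.029,0,0.0045],[0,0,0]],[[-0.029,0,0.0045],[0,0,0]],[[-0.029,0,0.0045],[0,0,0]],[[-0.029,0,0.0045],[0,0,0]],[[-0.029,0,0.0045],[0,0,0]]]' && python3 -m jog '[[[-0.029,0,0.0045],[0,0,0]],[[-0.029,0,0.0045],[0,0,0]],[[-0.029,0,0.0045],[0,0,0]],[[-0.029,0,0.0045],[0,0,0]],[[-0.029,0,0.0045],[0,0,0]],[[-0.029,0,0.0045],[0,0,0]],[[-0.029,0,0.0045],[0,0,0]],[[-0.029,0,0.0045],[0,0,0]],[[-0.029,0,0.0045],[0,0,0]],[[-0.029,0,0.0045],[0,0,0]]]'
```

```text
time_s: 1.6
position: [356.9, -202.5, 231.3]
ee_rot: [-90.0, -0.0, -106.3]
contact_force: [1.1, -0.6, -0.2]
grip_width: -0.2
time_s: 2.43
position: [480.1, 64.0, 231.2]
ee_rot: [-90.0, -0.0, -106.3]
contact_force: [0.3, -0.8, 0.4]
grip_width: 0.2
```

```bash
python3 -m jog '[[[0,0.03,0],[0,0,0]],[[0,0.03,0],[0,0,0]],[[0,0.03,0],[0,0,0]],[[0,0.03,0],[0,0,0]],[[0,0.03,0],[0,0,0]],[[0,0,0],[0,0,0]]]'; cat > look.py <<'E'
import sys,cv2
from plant import r
t=sys.argv[1]
a=r.camera("scene")[:,:,::-1];b=r.camera("top")[:,:,::-1]
A=cv2.resize(a[140:290,180:320],(560,600),interpolation=cv2.INTER_CUBIC)
B=cv2.resize(b[160:260,225:325],(600,600),interpolation=cv2.INTER_CUBIC)
cv2.imwrite(f"pics/{t}.png",cv2.resize(cv2.hconcat([A,B]),(800,414)))
s=r.sense();print(s["time_s"],s["position"].round(1),s["ee_rot"].round(1),s["contact_force"].round(1))
E
python3 look.py l1
```

```text
time_s: 2.93
position: [475.9, 62.6, 76.8]
ee_rot: [-90.5, -0.1, -106.2]
contact_force: [-1.9, -0.2, -0.8]
grip_width: -0.1
3.0333 [479.1  62.5  81.2] [ -90.1   -0.  -106.1] [ 0.5 -0.9 -0.1]
```

View pics/l1.png

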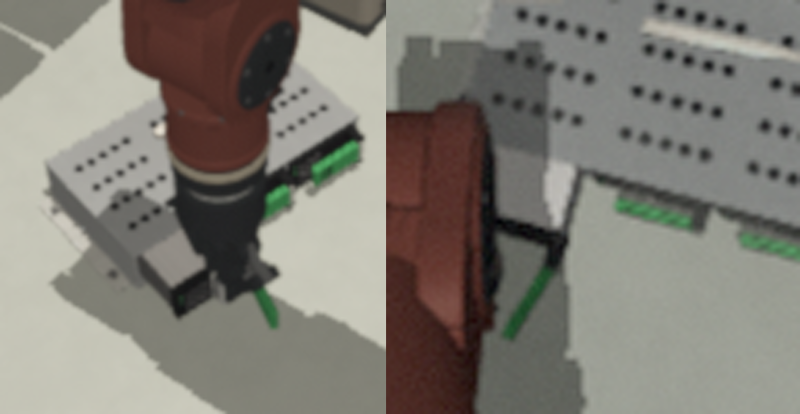

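The gripper sits left of the still-open lever (lever at about (268,308) in the scene half and (528,305) in the top half), in front of the drawn-out sled's face. Going down and then forward in small rows.

```bash
python3 -m jog '[[[0,0.02,0],[0,0,0]],[[0,0.02,0],[0,0,0]],[[0,0.016,0],[0,0,0]],[[0,0,0],[0,0,0]],[[0,0,0],[0,0,0]]]'; python3 -m jog '[[[0,0,0.006],[0,0,0]],[[0,0,0.006],[0,0,0]],[[0,0,0.006],[0,0,0]],[[0,0,0.004],[0,0,0]],[[0,0,0.004],[0,0,0]],[[0,0,0.004],[0,0,0]]]'; python3 look.py l2
```

```text
time_s: 3.45
position: [480.7, 62.4, 26.7]
ee_rot: [-89.9, 0.0, -106.1]
contact_force: [0.3, -0.2, 0.6]
grip_width: -0.0
time_s: 3.95
position: [508.5, 54.3, 25.4]
ee_rot: [-90.1, 0.0, -106.0]
contact_force: [-3.5, 1.0, 2.3]
grip_width: -0.3
4.05 [509.1  54.1  25.3] [ -90.   -0. -106.] [-0.7 -0.4 -0.3]
```

View pics/l2.png

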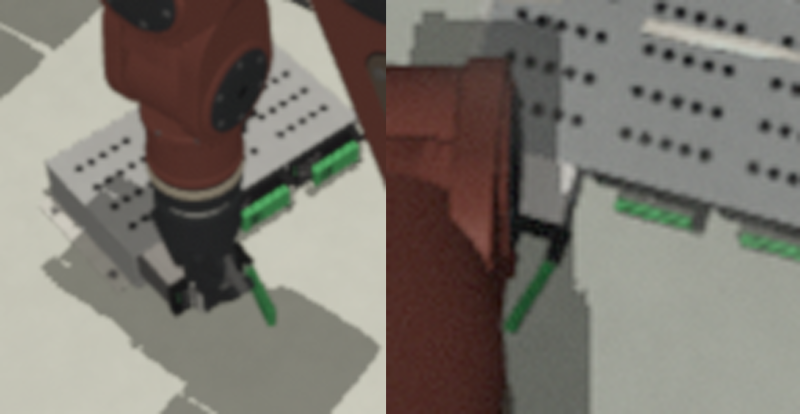

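```bash
python3 -m jog '[[[0,0,0.006],[0,0,0]],[[0,0,0.006],[0,0,0]],[[0,0,0.006],[0,0,0]],[[0,0,0.006],[0,0,0]],[[0,0,0.006],[0,0,0]]]'; python3 look.py l3;  python3 -m jog '[[[0,0,0.003],[0,0,0]],[[0,0,0.003],[0,0,0]],[[0,0,0.003],[0,0,0]]]';python3 -m jog '[[[0,0,0.002],[0,0,0]],[[0,0,0.002],[0,0,0]]]'
```

```text
time_s: 4.47
position: [537.8, 45.6, 25.1]
ee_rot: [-90.0, -0.0, -106.0]
contact_force: [-3.7, -0.3, -2.0]
grip_width: 0.2
4.5667 [539.1  45.5  25.4] [ -89.9    0.  -106. ] [ 0.9 -0.3  0.3]
time_s: 4.82
position: [546.1, 43.5, 25.4]
ee_rot: [-90.0, 0.0, -106.0]
contact_force: [-3.1, 1.0, 1.1]
grip_width: -0.0
time_s: 4.98
position: [550.1, 42.3, 25.3]
ee_rot: [-90.0, -0.0, -106.0]
contact_force: [-1.6, 1.0, 1.8]
grip_width: -0.1
```

View pics/l3.png

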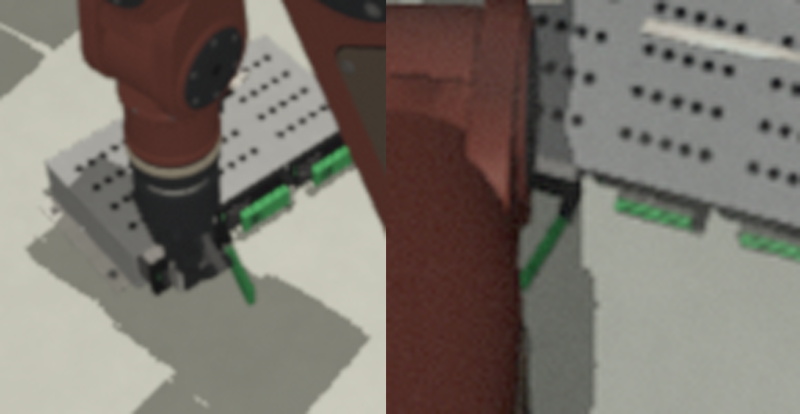

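Sled is going in with the lever still open (tip near (525,283) in the top half). I'll continue in small rows until the end stop shows in the force.

```bash
python3 -m jog '[[[0,0,0.002],[0,0,0]],[[0,0,0.002],[0,0,0]]]'; python3 -m jog '[[[0,0,0.002],[0,0,0]]]';python3 -m jog '[[[0,0,0.002],[0,0,0]]]'; python3 look.py l4
```

```text
time_s: 5.15
position: [554.0, 41.2, 25.3]
ee_rot: [-90.0, -0.0, -106.0]
contact_force: [-1.9, 0.3, 1.4]
grip_width: 0.1
time_s: 5.23
position: [554.7, 41.0, 25.2]
ee_rot: [-90.1, -0.0, -106.0]
contact_force: [-11.6, 3.8, 8.6]
grip_width: -0.1
time_s: 5.32
position: [554.7, 41.0, 24.9]
ee_rot: [-90.3, 0.0, -106.0]
contact_force: [-18.8, 5.1, 16.4]
grip_width: 0.2
5.4167 [554.6  41.   24.9] [ -90.3   -0.  -106. ] [-13.    3.8  10.6]
```

View pics/l4.png

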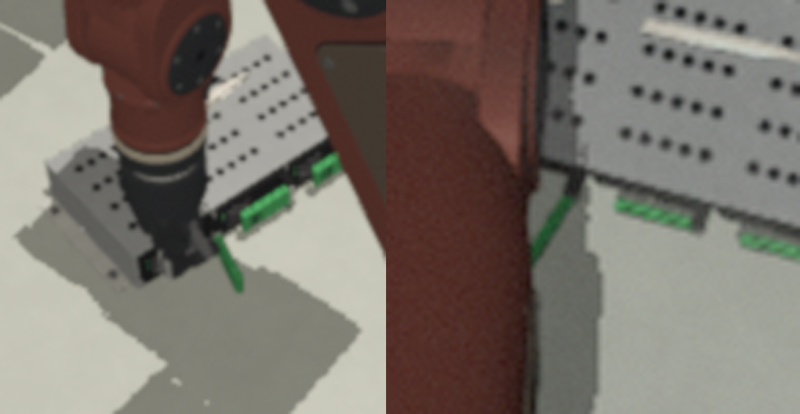

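End stop reached: force rises to about 20 N at TCP (554.7, 41), 11 mm before the predicted home face, which fits the half-finger depth. The lever is still open. Now retract, rise, and go round to the lever's right side.

```bash
python3 -m jog '[[[0,0,-0.012],[0,0,0]],[[0,0,-0.014],[0,0,0]],[[0,0,-0.014],[0,0,0]],[[0,-0.03,0],[0,0,0]],[[0,-0.03,0],[0,0,0]],[[0,-0.03,0],[0,0,0]],[[0,0,0],[0,0,0]]]';  python3 -m jog '[[[0.02,0,-0.002],[0,0,0]],[[0.02,0,-0.002],[0,0,0]],[[0.02,0,-0.002],[0,0,0]],[[0.02,0,-0.002],[0,0,0]],[[0,0,0],[0,0,0]],[[0,0,0],[0,0,0]]]'; python3 look.py l5
```

```text
time_s: 6.0
position: [523.6, 51.0, 120.8]
ee_rot: [-89.5, 0.1, -106.0]
contact_force: [2.0, 0.1, 0.9]
grip_width: -0.2
time_s: 6.5
position: [490.0, -24.3, 115.4]
ee_rot: [-89.9, 0.0, -106.1]
contact_force: [-0.8, -0.8, -0.2]
grip_width: 0.2
6.6 [490.2 -23.3 115.4] [ -89.9    0.  -106. ] [ 0.2  0.7 -0.1]
```

View pics/l5.png

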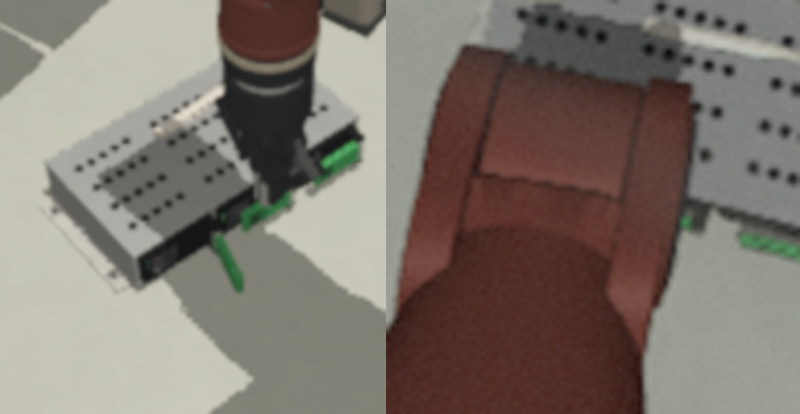

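```bash
python3 - <<'E'
from fit import *
p=[610.5,-88.9,-.2798]
for th in(1.1,1.2,1.27,1.35,1.45):
    q=proj("scene",world(p,(-91-60*np.sin(th),54+60*np.cos(th),43))); print(th,q,(q-[180,140])*2.759)
E
```

```text
1.1 [263.9763762  241.92114486] [231.69082194 281.20043868]
1.2 [266.24673654 241.41676346] [237.9547461  279.80885038]
1.27 [267.79370823 240.95518279] [242.222841   278.53534931]
1.35 [269.50720076 240.3219919 ] [246.9503669  276.78837566]
1.45 [271.55037664 239.3789352 ] [252.58748916 274.18648222]
```

Sled is home, lever open at about 1.25 rad (tip at (240,284) in the picture, as predicted), and the fingers are clear on its right. Descending.

```bash
python3 -m jog '[[[0,0.03,0],[0,0,0]],[[0,0.03,0],[0,0,0]],[[0,0.02,0],[0,0,0]],[[0,0.012,0],[0,0,0]],[[0,0,0],[0,0,0]],[[0,0,0],[0,0,0]]]';  python3 -m jog '[[[-0.006,0,0],[0,0,0]],[[-0.006,0,0],[0,0,0]],[[-0.006,0,0],[0,0,0]],[[-0.006,0,0],[0,0,0]]]'; python3 look.py l6;python3 - <<'E'
import numpy as np
h=np.array([-91,54])
P=[]
for th in(1.27,1.0,.8,.6,.4,.2,.1,0):
    F=h+38*np.array([-np.sin(th),np.cos(th)])+15*np.array([-np.cos(th),-np.sin(th)]);print(th,F.round(1))
E
```

```text
time_s: 7.1
position: [489.5, -22.8, 23.0]
ee_rot: [-90.1, 0.0, -105.9]
contact_force: [-0.4, 0.7, 0.0]
grip_width: 0.0
time_s: 7.43
position: [496.9, 0.3, 24.1]
ee_rot: [-89.9, 0.0, -106.0]
contact_force: [0.6, -0.9, 0.1]
grip_width: -0.0
7.5333 [496.8   0.6  23.8] [ -89.9    0.  -105.9] [-0.4 -0.3  0.3]
1.27 [-131.7   50.9]
1.0 [-131.1   61.9]
0.8 [-128.7   69.7]
0.6 [-124.8   76.9]
0.4 [-119.6   83.2]
0.2 [-113.3   88.3]
0.1 [-109.7   90.3]
0 [-106.   92.]
```

View pics/l6.png

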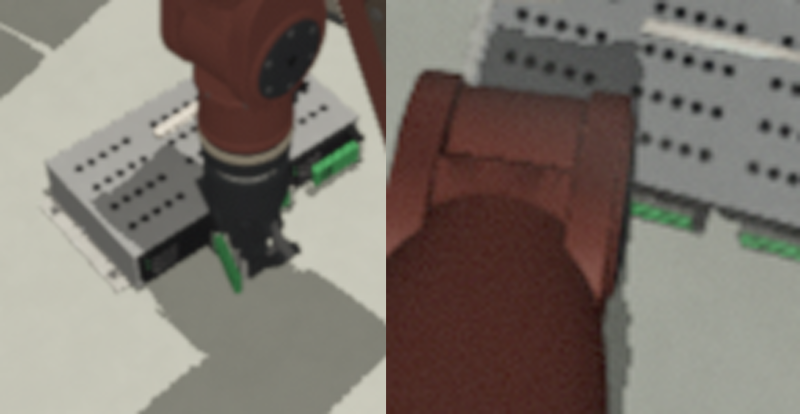

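Fingers are now right beside the lever's outer face (lever at (228,262)). Start the shutting arc.

```bash
python3 -m jog '[[[-0.004,0,0.001],[0,0,0]],[[-0.004,0,0.002],[0,0,0]],[[-0.004,0,0.001],[0,0,0]],[[-0.004,0,0.001],[0,0,0]],[[-0.004,0,0.002],[0,0,0]],[[-0.003,0,0.002],[0,0,0]],[[-0.003,0,0.003],[0,0,0]],[[-0.003,0,0.003],[0,0,0]]]'; python3 look.py l7
```

```text
time_s: 8.2
position: [518.8, 23.5, 23.3]
ee_rot: [-90.0, -0.0, -106.0]
contact_force: [-0.2, -1.7, 0.1]
grip_width: 0.0
8.3 [519.3  23.6  23.3] [ -90.    0. -106.] [ 0.4 -0.5  0.2]
```

View pics/l7.png

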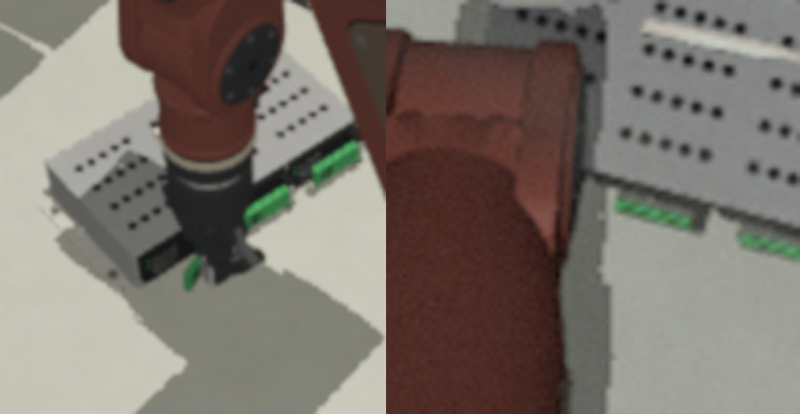

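The lever has swung well round to the left (tip at (190,285)). Finish by pressing towards the face.

```bash
python3 -m jog '[[[-0.003,0,0.003],[0,0,0]],[[-0.002,0,0.003],[0,0,0]],[[-0.002,0,0.003],[0,0,0]],[[-0.001,0,0.002],[0,0,0]],[[0,0,0.002],[0,0,0]]]'; python3 -m jog '[[[0,0,0.001],[0,0,0]]]';python3 -m jog '[[[0,0,0.0015],[0,0,0]]]'; python3 look.py l8
```

```text
time_s: 8.72
position: [533.6, 27.7, 23.3]
ee_rot: [-90.0, 0.0, -106.0]
contact_force: [0.1, 0.8, 0.3]
grip_width: 0.0
time_s: 8.8
position: [534.1, 27.4, 23.2]
ee_rot: [-90.0, 0.0, -106.0]
contact_force: [-3.8, 3.0, 1.9]
grip_width: -0.1
time_s: 8.88
position: [534.3, 27.4, 23.0]
ee_rot: [-90.2, 0.0, -106.0]
contact_force: [-8.4, 5.4, 6.2]
grip_width: -0.0
8.9833 [534.2  27.3  23.1] [ -90.2    0.  -106. ] [-4.8  3.6  4.5]
```

View pics/l8.png

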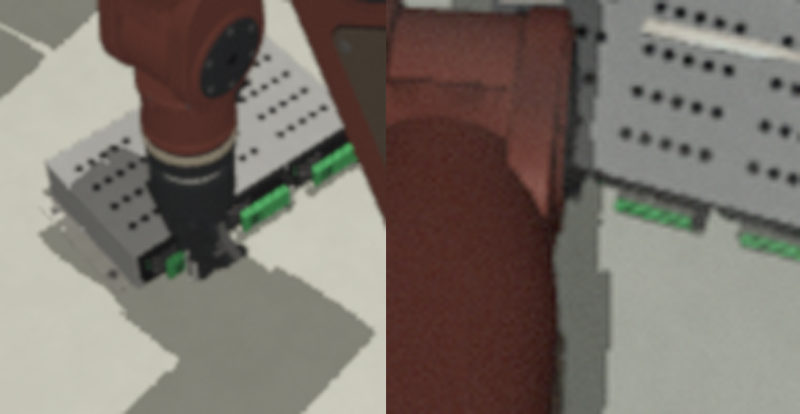

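Force builds at cage x = -105 (predicted -106 for a shut lever). I'll press a little more, hold, retract and look.

```bash
python3 -m jog '[[[0,0,0.0015],[0,0,0]],[[0,0,0.001],[0,0,0]],[[0,0,0],[0,0,0]],[[0,0,0],[0,0,0]],[[0,0,0],[0,0,0]]]'; python3 -m jog '[[[0,0,-0.008],[0,0,0]],[[0,0,-0.015],[0,0,0]],[[0,0,-0.02],[0,0,0]],[[0,-0.03,-0.01],[0,0,0]],[[0,-0.035,-0.01],[0,0,0]],[[0.02,-0.035,-0.02],[0,0,0]],[[0.03,-0.03,-0.02],[0,0,0]],[[0.03,0,-0.02],[0,0,0]],[[0.03,0,-0.02],[0,0,0]],[[0.03,0,-0.02],[0,0,0]]]';python3 -m jog '[[[0.035,0,-0.01],[0,0,0]],[[0.035,0,-0.01],[0,0,0]],[[0.035,0,-0.01],[0,0,0]],[[0.035,0,0],[0,0,0]],[[0.035,0,0],[0,0,0]],[[0.035,0,0],[0,0,0]],[[0.0,0,0],[0,0,0]],[[0.0,0,0],[0,0,0]]]'; python3 look.py l9
```

```text
time_s: 9.4
position: [534.5, 27.3, 22.8]
ee_rot: [-90.4, 0.0, -106.0]
contact_force: [-11.9, 6.3, 10.2]
grip_width: -0.6
time_s: 10.23
position: [347.0, -60.9, 148.0]
ee_rot: [-89.8, -0.0, -105.9]
contact_force: [0.8, -0.3, 0.0]
grip_width: -0.3
time_s: 10.9
position: [260.4, -255.5, 147.5]
ee_rot: [-90.0, -0.1, -106.2]
contact_force: [0.2, 0.3, -0.4]
grip_width: -0.2
11.0 [ 260.7 -253.2  147.2] [ -90.    0. -106.] [-0.1 -0.3 -0.7]
```

View pics/l9.png

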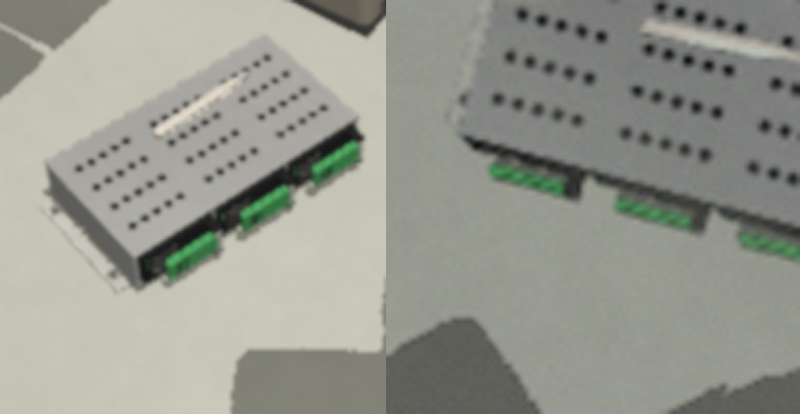

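All three levers look parallel and in line. A numeric check on the green pixels before handing in.

```bash
python3 - <<'E'
from plant import r
import cv2,numpy as np
for n in("scene","top"):
    im=r.camera(n); cv2.imwrite(f"pics/end_{n}.png",im[:,:,::-1])
    h=cv2.cvtColor(im,cv2.COLOR_RGB2HSV); m=cv2.inRange(h,(50,110,40),(75,255,255)); m[:140]=0;m[270:]=0
    k,l,s,c=cv2.connectedComponentsWithStats(m)
    for i in range(1,k):
        if s[i,4]>20:
            y,x=np.where(l==i); (_,wh,a)=cv2.minAreaRect(np.c_[x,y].astype(np.float32)); v=cv2.fitLine(np.c_[x,y].astype(np.float32),cv2.DIST_L2,0,.01,.01)
            print(n,c[i].round(2),s[i,4],np.degrees(np.arctan2(v[1],v[0])).round(1),np.round(wh,1))
E
```

```text
scene [300.79 197.92] 118 [-36.2] [ 6.4 19.4]
scene [275.43 214.1 ] 124 [-35.9] [ 6.7 20.1]
scene [248.59 231.35] 137 [-35.4] [ 6.9 20.7]
top [258.59 202.9 ] 39 [15.1] [16.7  2.2]
```

View pics/end_top.png

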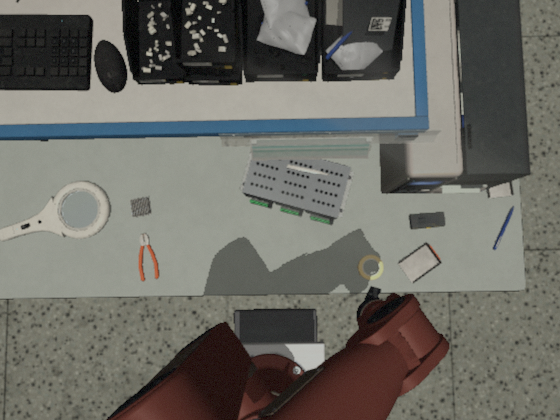

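Levers are collinear in the scene view, with angles within 1° and even spacing. The loose items are where they were, and the tool is free at z = 147.

```bash
python3 -c "
from plant import r
print(r.sense()['contact_force'].round(1)); print(r.finish_job())"
```

```text
[-0.1  0.8  0.1]
the job is handed in; nothing more can be done
None
```

I pushed the drawn-out sled (left bay) home with closed fingertips on the plain part of its front. The lever stayed open, at about 1.25 rad in the picture. Then I went round to the lever's right side, pushed it shut, backed away and handed the job in at about 11 s. The job reports no verdict, so the points below are my own checks.

- **Sled:** it reached its end stop, seen as a force rise to about 25 N, 11 mm short of the predicted home face. That gap fits half the finger thickness.
- **Lever:** force built at cage x = -105 mm, against -106 mm predicted for a shut lever. In the last scene picture the three levers are parallel to within 1° and evenly spaced.
- **Surroundings:** the neighbouring sleds and the loose things look unmoved in the last pictures, and the tool is free of contact at 147 mm height.
- **Incomplete check:** the colour detection in the top view picked up only the left lever (15.1° against the cage's 16°). I compared the other two there by eye only.

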